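# Close the flow cell's window crosswise and open its vent

## Robot

A 7-joint arm with a two-finger parallel gripper is mounted at the origin on a cart in front of the work surface, level with it; the furniture and walls round the work are solid. World frame = base frame: x ahead of the robot, y to its left, z up, the work surface at z = 0. Lengths are in mm, angles in rad, forces in N, time in s.
With the tool pointing down it reaches from about 425 to 925 mm from the base axis. Payload 6.8 kg.
Tool frame: the origin (TCP) lies at the very end of the fingers, on their centre line; the grasp point (between the pads) lies 19 mm behind it; z points along the fingers, y is the line along which they close (so a half turn about z gives the same grasp; the last joint's range is limited). The gripper opens to 85 mm and grips with 20 to 120 N. Pads are 22 mm wide; open, the fingers measure 114 mm over their backs; the gripper's body (76 mm by 85 mm) begins 54 mm behind the grasp point. The pads swing forward as they close: fully open they stand 13 mm farther back than shut.
Start: joints at [1.046, 0.477, 0.022, 1.555, -0.011, 1.109, -0.083], TCP at [273.275, -617.226, 231.308] pointing down, gripper open.
Joint ranges: [-2.96, 2.96], [-0.34, 2.1], [-1.41, 1.46], [0.24, 2.44], [-1.37, 4.51], [0.17, 1.92], [-2.96, 2.96]. Speed limits (rad/s): [2.39, 2.39, 3.14, 3.14, 3.14, 3.14, 3.14].

## Interface

Orientations are given as a unit quaternion [x, y, z, w].
In Python, from station import env, viewer, workorder gives the robot as it stands (env), with the cameras (viewer) and the job (workorder).
- The arm moves only by the tool jog_arm, called after ">>>" as name([rows], argument=value, ...), one row to a line, values as JSON. Schema: {"type":"object","properties":{"deltas":{"type":"array","items":{"type":"array","items":{"type":"array","items":{"type":"number"},"minItems":6,"maxItems":6},"minItems":1,"maxItems":12},"minItems":1,"maxItems":1},"aperture":{"type":"number"},"only":{"type":"string"},"quiet":{"type":"boolean"},"lines":{"type":"string"}},"required":["deltas"],"additionalProperties":false}. deltas is a list that holds a single list of rows (three levels of brackets), with 1 to 12 rows, each of 6 numbers: dx, dy, dz in mm, then a rotation vector rx, ry, rz in rad; each row shifts and turns the commanded pose from where the row before left it, along the tool's axes as they then stand; what a row does not reach is not made up. A row lasts 1/10 s, in which the tool goes at most 50 mm and 0.15 rad, less where a joint would pass 70% of its speed; a pose out of reach is approached as far as the arm can. aperture is the opening from 0.0 (shut) to 1.0 (fully open), set as the call begins (left out keeps the last). The fingers move at their own pace and stop on an object; the grip force is fixed at half the most. Time passes only in rows, so rows that do not move let the fingers close. The tool returns the time, the measured TCP pose, the force, the opening and the grip force at its end. only (a regular expression) keeps the lines of the reply that match it, lines (a string "A,B") keeps lines A to B, and quiet returns only ok. Input that does not fit is refused with a message, and nothing moves.
- env.get_obs(): the state, without advancing time (a new reading comes with each control period).
- viewer.camera(name): name is "side" or "top"; returns the picture (480x640x3 uint8, blue, green, red); there is no depth.
- viewer.camera_model(name): a dict with "K" (3x3 intrinsics, pixels), "rvec" (rotation vector, rad) and "tvec" (3), from world to camera coordinates, as OpenCV has them. Camera axes: x right, y down, z forward; pixel columns grow to the right and rows downward; lengths in mm; the calibration is good to about 2 mm. A picture is of the moment at which its call begins. camera_model takes no time and is no camera call.
- workorder.job_done(): hands the job in; it is judged then, once.
The state is a dict: "time": time; "joint_pos": joint angles; "dq": joint speeds; "joint_efforts": joint torques, N m; "ee_pos": TCP position; "eef_rot": TCP orientation; "contact_force": force on the tool from outside, world axes, zero at the start; "moment": the same for the moment, N m; "grip_width": opening from 0.0 (shut) to 1.0 (fully open); "finger_force": force on a finger pad.
Only numpy, scipy, OpenCV 4.12 (cv2) and the standard library are available. Lean on these libraries where they do the work, as an engineer would, in place of code of your own. Each camera call takes 0.05 s, during which the arm holds its last target. There are 200 camera calls.

## Task

Clamp the glass window of the sloping flow cell without cocking it: tighten its four knobs clockwise in crisscross order, opposite corners one after the other, each about half-way on a first round and then fully home on a second round, again crisscross. Only then open the vent cock at the upper end of the cell, turning its handle counter-clockwise to the stop in line with the slope, so that air can leave when the cell is filled. Leave the things lying round the cell where they are.

Things in the scene. Friction and masses are not known exactly. Their poses are not given: they have to be found in the camera images.
- flow_cell: The flow cell on its aluminium cradle, fixed to the bench: a white plastic body 200 x 132 x 18 mm that slopes 30 degrees, rising toward the robot's left. Origin: on the bench under the middle of the window; x level, in the up-slope direction (roughly to the robot's left), y level (toward the robot), z up. It takes up x -80 to +140, y -66 to +66 mm and is up to 200 mm high.
- face_up (a point): Centre of the cell's white face, under the window, 98 mm above the bench. z axis: straight out of the face (30 degrees from vertical, leaning to the robot's right); x axis: up the slope; y axis: level, toward the robot. Four steel studs (9 mm across, ends 45 mm out of the face) stand at x +-45, y +-45 mm in this frame, the cock's axis at x 98, y 0 mm.
- window_frame: Loose steel frame 122 x 122 x 10 mm with a 50 mm glass window, lying over the studs on a soft gasket that lifts it 7 mm off the face. Origin: centre of its underside; z out of the face. Each knob pushes its own corner down against a few newtons. The glass cracks if the frame goes 1.2 degrees out of parallel with the face: one knob turned home alone does that, one turned half-way does not.
- knob_lower_far (a joint): Turning of the lower far (low end of the slope, side away from the robot) knob in rad, 0 to 1.8; grows as it is tightened, clockwise looking down the stud. It starts loose, between 0 and 0.25; half-way is 0.9; 1.8 is home, a hard stop. It stays where it is left (friction about 0.08 N m). Steep thread: the knob and its corner go down 2 mm per rad.
- top_lower_far (a point): Centre of the top of the lower far (low end of the slope, side away from the robot) knob, on its stud's axis; z axis out of the face (x, y turn with the knob). Round fluted black knob, 30 mm across, its top 40 mm out of the face when loose; grip it over the 16 mm below this point, from any side. The frame's upper side lies 23 mm below this point; the stud sticks out up to 9 mm above it.
- knob_lower_near (a joint): Turning of the lower near (low end of the slope, side next to the robot) knob in rad, 0 to 1.8; grows as it is tightened, clockwise looking down the stud. It starts loose, between 0 and 0.25; half-way is 0.9; 1.8 is home, a hard stop. It stays where it is left (friction about 0.08 N m). Steep thread: the knob and its corner go down 2 mm per rad.
- top_lower_near (a point): Centre of the top of the lower near (low end of the slope, side next to the robot) knob, on its stud's axis; z axis out of the face (x, y turn with the knob). Round fluted black knob, 30 mm across, its top 40 mm out of the face when loose; grip it over the 16 mm below this point, from any side. The frame's upper side lies 23 mm below this point; the stud sticks out up to 9 mm above it.
- knob_upper_far (a joint): Turning of the upper far (high end of the slope, side away from the robot) knob in rad, 0 to 1.8; grows as it is tightened, clockwise looking down the stud. It starts loose, between 0 and 0.25; half-way is 0.9; 1.8 is home, a hard stop. It stays where it is left (friction about 0.08 N m). Steep thread: the knob and its corner go down 2 mm per rad.
- top_upper_far (a point): Centre of the top of the upper far (high end of the slope, side away from the robot) knob, on its stud's axis; z axis out of the face (x, y turn with the knob). Round fluted black knob, 30 mm across, its top 40 mm out of the face when loose; grip it over the 16 mm below this point, from any side. The frame's upper side lies 23 mm below this point; the stud sticks out up to 9 mm above it.
- knob_upper_near (a joint): Turning of the upper near (high end of the slope, side next to the robot) knob in rad, 0 to 1.8; grows as it is tightened, clockwise looking down the stud. It starts loose, between 0 and 0.25; half-way is 0.9; 1.8 is home, a hard stop. It stays where it is left (friction about 0.08 N m). Steep thread: the knob and its corner go down 2 mm per rad.
- top_upper_near (a point): Centre of the top of the upper near (high end of the slope, side next to the robot) knob, on its stud's axis; z axis out of the face (x, y turn with the knob). Round fluted black knob, 30 mm across, its top 40 mm out of the face when loose; grip it over the 16 mm below this point, from any side. The frame's upper side lies 23 mm below this point; the stud sticks out up to 9 mm above it.
- cock (a joint): Turning of the vent cock's cross handle in rad: 0 shut (handle lying across the slope), 1.57 open (handle in line with the slope and the hose nipple), a stop at each end; it opens counter-clockwise looking down on the face. It starts between 0 and 0.12 and stays where it is left (friction about 0.05 N m).
- cock_top (a point): Centre of the top of the vent cock's grey bar handle, on its axis, at the upper end of the cell; z axis out of the face, y axis along the bar, x axis across it. The bar is 46 mm long, 10 mm wide and 16 mm deep, its underside 26 mm and its top 42 mm out of the face; pinch it across its 10 mm width.
- lab_timer: White lab timer, 60 x 64 x 16 mm, lying near the cell; leave it alone. Origin: middle of its underside.
- lens_tissue: Booklet of lens tissue, 106 x 74 x 9 mm, lying near the cell; leave it alone. Origin: middle of its underside.
- pen: Ball pen, 145 mm long, lying near the cell; leave it alone. Origin: middle of its underside.
- culture_flask: Flat culture flask, 98 x 52 x 23 mm, lying near the cell; leave it alone. Origin: middle of its underside.
- cover_glass_box: Small card box, 32 x 32 x 22 mm, near the cell's high end; leave it alone. Origin: middle of its underside.

How it is judged (in metres and radians):
On the way, in this order (a step that is already met when the one before it is completed fails the run):
1. First round: two opposite knobs are turned in (past 0.55 rad) while the other two are still loose (under 0.45) (((value of joint each of knob_lower_far, knob_upper_near above 0.55 rad and value of joint each of knob_lower_near, knob_upper_far below 0.45 rad) or (value of joint each of knob_lower_near, knob_upper_far above 0.55 rad and value of joint each of knob_lower_far, knob_upper_near below 0.45 rad))), for 0.1 s.
2. First round done: all four knobs are about half-way in (0.55 to 1.35 rad) (value of joint knob_lower_far between 0.55 and 1.35 rad and value of joint knob_lower_near between 0.55 and 1.35 rad and value of joint knob_upper_far between 0.55 and 1.35 rad and value of joint knob_upper_near between 0.55 and 1.35 rad), for 0.1 s.
3. Second round: two opposite knobs are home (past 1.62 rad) while the other two are not (under 1.4) (((value of joint each of knob_lower_far, knob_upper_near above 1.62 rad and value of joint each of knob_lower_near, knob_upper_far below 1.4 rad) or (value of joint each of knob_lower_near, knob_upper_far above 1.62 rad and value of joint each of knob_lower_far, knob_upper_near below 1.4 rad))), for 0.1 s.
4. All four knobs are home (past 1.62 rad) (value of joint each of knob_lower_far, knob_lower_near, knob_upper_far, knob_upper_near above 1.62 rad), for 0.1 s.
5. The vent cock is open (past 1.35 rad) (value of joint cock above 1.35 rad), for 0.1 s.
At the end, for the whole second after the job is handed in: All four knobs stand past 1.62 rad (home is 1.8), the vent cock past 1.35 rad (open is 1.57), and the window frame is at rest and parallel with the cell's face within 0.007 rad (0.4 degree) (all of step 4 and value of joint cock above 1.35 rad and angle between the z axis of window_frame and the z axis of face_up, either way round below 0.007 rad and linear speed of window_frame below 0.01 m/s); the robot touches nothing.
It fails at once if the window frame goes more than 0.021 rad (1.2 degrees) out of parallel with the face: the glass cracks (angle between the z axis of window_frame and the z axis of face_up, either way round above 0.021 rad).
It fails at once if the vent cock is turned (past 0.5 rad) before all four knobs are home (1.5 rad) (value of joint cock above 0.5 rad and value of joint any of knob_lower_far, knob_lower_near, knob_upper_far, knob_upper_near below 1.5 rad).
It fails at once if one of the things lying round the cell is moved more than 25 mm (distance of any of lab_timer, lens_tissue, pen, culture_flask, cover_glass_box from where it was at the start of the episode above 0.025 m).
It also fails if it takes over 72 s, if anything falls off the work surface, if the arm or the gripper's body presses on something with over 40 N, if the wrist force passes 120 N, or if a joint passes its speed limit or range.

## Working session

There is one attempt and no reset: what is moved stays moved. The work goes in short steps, Python scripts to look and compute and a tool call to move; the robot and the scene stay as the last step left them, time stands still between calls to the robot, and variables do not carry over. Pictures are saved under pics/ and viewed, at most 10 in all, crops included, and the job is handed in when it is done.

```bash
ls; mkdir -p pics; python3 - <<'E'
from station import env, viewer, workorder
import cv2
for n in("side","top"):
    cv2.imwrite(f"pics/{n}0.png",viewer.camera(n)); print(n,viewer.camera_model(n))
o=env.get_obs();print(o)
E
```

```text
pics
station.py
side {'K': array([[591.50021217,   0.        , 320.39273678],
       [  0.        , 591.50021217, 250.6076198 ],
       [  0.        ,   0.        ,   1.        ]]), 'rvec': array([ 0.25512318, -2.74693778,  1.30678059]), 'tvec': array([ 563.92567031,   61.02768902, 1046.90409789])}
top {'K': array([[580.76843271,   0.        , 312.28901366],
       [  0.        , 580.76843271, 243.55863602],
       [  0.        ,   0.        ,   1.        ]]), 'rvec': array([ 2.16131913, -2.16297998,  0.1028379 ]), 'tvec': array([188.59460003, 558.34879134, 992.64765583])}
{'time': 0.1, 'joint_pos': array([ 1.04588462,  0.47770935,  0.02237053,  1.55635375, -0.01149876,
        1.10931814, -0.0831018 ]), 'dq': array([ 1.88326981e-03, -8.92179496e-04, -8.05273607e-05, -1.64601551e-03,
        3.85911856e-04,  6.87898456e-05, -1.31448043e-04]), 'joint_efforts': array([ 4.26997896e-03, -5.97760034e+01,  1.61333151e+00, -2.81952614e+01,
        1.28334883e-02,  4.99597445e-03, -3.17262368e-05]), 'ee_pos': array([ 273.0261553 , -616.72716563,  230.42841892]), 'eef_rot': array([ 9.78362271e-01,  2.06897506e-01, -2.36966784e-04, -7.95463886e-04]), 'contact_force': array([-0.13363071,  0.58108147, -0.02947753]), 'moment': array([-0.02058295, -0.04771267,  0.02684805]), 'finger_force': 0.0, 'grip_width': 0.9963762092873502}
```

View pics/side0.png

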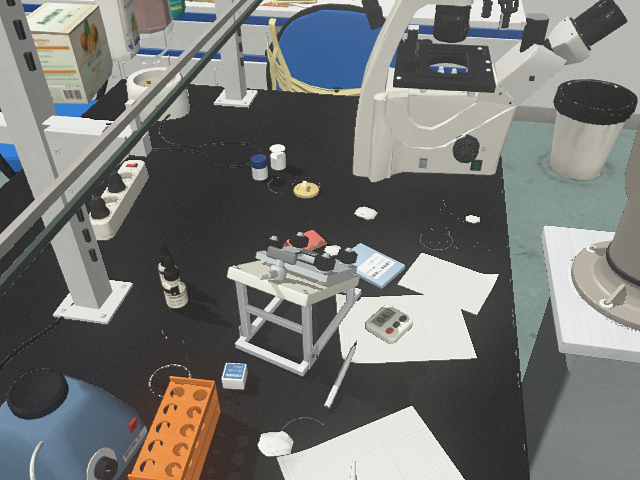

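View pics/top0.png

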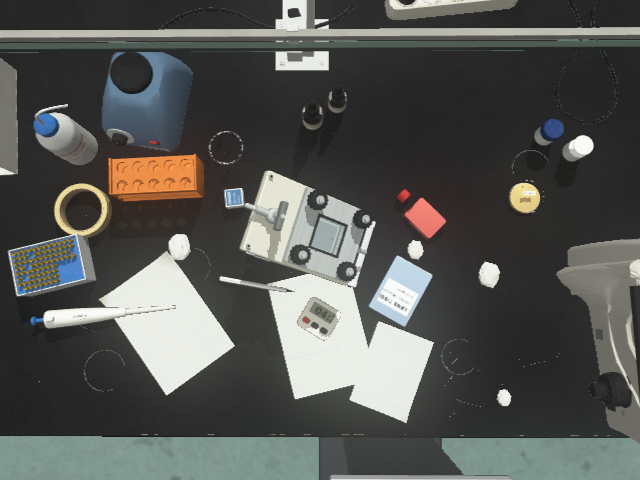

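The side view shows the cell at about (295,270). The top view shows its knobs at about (318,200), (365,219), (298,255) and (346,271), and the cock at (280,215). I'll zoom in for accurate pixel positions.

```bash
python3 - <<'E'
import cv2,numpy as np
s=cv2.imread("pics/side0.png")[225:325,215:375];t=cv2.imread("pics/top0.png")[160:295,225:385]
cv2.imwrite("pics/c_side.png",cv2.resize(s,None,fx=5,fy=5,interpolation=cv2.INTER_CUBIC))
cv2.imwrite("pics/c_top.png",cv2.resize(t,None,fx=4.4,fy=4.4,interpolation=cv2.INTER_CUBIC))
E
```

```text
(no output)
```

View pics/c_side.png

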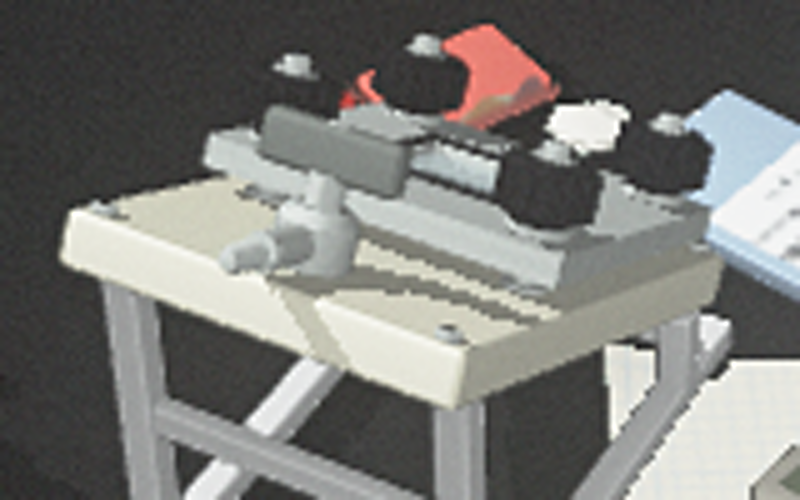

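View pics/c_top.png

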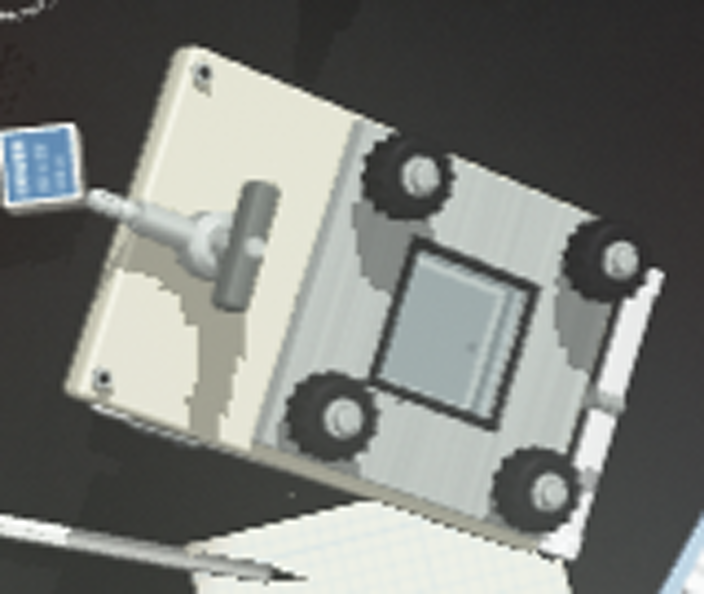

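The crops give the stud ends in both views. In the top crop: upper far (424,175), lower far (625,259), upper near (349,418), lower near (553,490). In the side crop: (293,62), (427,42), (557,152), (671,122). I'll triangulate these and fit the cell pose.

```bash
cat > h.py <<'E'
import numpy as np,cv2
from scipy.optimize import least_squares
from scipy.spatial.transform import Rotation as R
from station import env, viewer, workorder
M={n:viewer.camera_model(n) for n in("side","top")}
def proj(n,P):
    m=M[n];return cv2.projectPoints(np.array(P,float).reshape(-1,3),m["rvec"],m["tvec"],m["K"],None)[0][:,0]
def tri(a,b):
    Ps=[M[n]["K"]@np.c_[cv2.Rodrigues(M[n]["rvec"])[0],M[n]["tvec"]] for n in("side","top")]
    X=cv2.triangulatePoints(*Ps,np.array(a,float).T,np.array(b,float).T);return (X[:3]/X[3]).T
def frame(p,sl=np.pi/6):  # p=x,y,z of face_up, yaw of uphill
    u=np.array([np.cos(p[3]),np.sin(p[3]),0]);z=np.array([0,0,1.])
    X=u*np.cos(sl)+z*np.sin(sl);Z=z*np.cos(sl)-u*np.sin(sl);return np.c_[X,np.cross(Z,X),Z]
L=np.array([[45,-45,45],[-45,-45,45],[45,45,45],[-45,45,45.]]) # UF LF UN LN
E
python3 - <<'E'
from h import *
top=np.array([[424,175],[625,259],[349,418],[553,490]])/4.4+[225,160]-.3
side=np.array([[293,62],[427,42],[557,152],[671,122]])/5+[215,225]-.3
T=tri(side,top);print(T.round(1))
def f(p,full=0):
    P=p[:3]+L@frame(p[:4],p[4]).T;return np.r_[proj("top",P)-top,proj("side",P)-side].ravel()
r=least_squares(f,[600,0,98,1.2,.5236]);print(r.x.round(3),r.fun.round(1))
g=lambda q:f(np.r_[q[:2],98,q[2],np.pi/6]);r=least_squares(g,[600,0,1.2]);print(r.x.round(3),r.fun.round(1))
r=least_squares(lambda q:f(np.r_[q,np.pi/6]),[600,0,98,1.2]);print(r.x.round(3),r.fun.round(1))
p=r.x;Fm=frame(p);print(Fm.round(3))
print("bar",[proj(n,p[:3]+Fm@[98,0,42]).round(1) for n in M])
E
```

```text
[[613.9 173.1 155.1]
 [590.   98.4 110.1]
 [527.1 199.5 153.5]
 [503.7 125.7 109.6]]
[5.65389e+02 1.70568e+02 9.31010e+01 1.26600e+00 5.21000e-01] [ 0.1  0.7  0.   0.6 -0.2  0.4  0.2  0.8  0.1  0.3 -0.5  0.1 -1.  -0.5
 -1.1 -0.3]
[564.759 172.464   1.266] [-1.   0.6 -0.9  0.6 -1.4  0.6 -0.8  1.   0.1 -1.6 -0.5 -1.4 -0.8 -2.3
 -0.9 -1.8]
[565.419 170.676  93.158   1.267] [ 0.2  0.7 -0.   0.6 -0.2  0.4  0.2  0.8  0.2  0.2 -0.5  0.2 -1.  -0.6
 -1.2 -0.2]
[[ 0.259 -0.954 -0.15 ]
 [ 0.826  0.299 -0.477]
 [ 0.5    0.     0.866]]
bar [array([[281.8, 251. ]]), array([[282.5, 216.2]])]
```

```bash
python3 - <<'E'
from h import *
def bench(n,uv,z=0):
    m=M[n];Rm=cv2.Rodrigues(m["rvec"])[0];c=-Rm.T@m["tvec"];d=Rm.T@np.linalg.inv(m["K"])@[*uv,1];return (c+d*(z-c[2])/d[2]).round(0)
for n in M:
    print(n,"cam",bench(n,(0,0),-Rm.T@0 if 0 else 0), (-cv2.Rodrigues(M[n]["rvec"])[0].T@M[n]["tvec"]).round())
print("side base",[bench("side",p) for p in[(357,178),(500,175),(505,130)]])
for z in(0,200,400):print(z,"top",[bench("top",p,z) for p in[(557,265),(640,240),(600,430),(580,395)]])
p=[565.419,170.676,93.158,1.267]
for dz in(0,5):
  print([proj("top",[565.4,170.7,z]).round() for z in (0,93)])
# bench-level check from objects lying on bench: lens tissue corners top(z=9), side
print("tri timer/tissue",tri([[356,275],[405,268]],[[370,307],[398,256]]).round(1))
E
python3 - <<'E'
import cv2
i=cv2.imread("pics/side0.png")[150:450,200:500];j=cv2.imread("pics/top0.png")[170:350,200:440]
import numpy as np
o=np.zeros((600,800,3),np.uint8);o[:400,:400]=cv2.resize(i,(400,400));o[:300,400:]=cv2.resize(j,(400,300));cv2.imwrite("pics/both.png",o)
E
```

```text
side cam [ 2156. -1348.     0.] [402. 865. 712.]
top cam [1030.  785.    0.] [ 451.  177. 1048.]
side base [array([ 541., -264.,    0.]), array([ 225., -333.,    0.]), array([ 204., -555.,    0.])]
0 top [array([ 522., -252.,    0.]), array([ 567., -403.,    0.]), array([ 234., -314.,    0.]), array([ 293., -282.,    0.])]
200 top [array([ 509., -170.,  200.]), array([ 545., -292.,  200.]), array([ 275., -220.,  200.]), array([ 323., -194.,  200.])]
400 top [array([495., -88., 400.]), array([ 523., -181.,  400.]), array([ 317., -126.,  400.]), array([ 353., -107.,  400.])]
[array([[322., 242.]]), array([[322., 235.]])]
[array([[322., 242.]]), array([[322., 235.]])]
tri timer/tissue [[471.4  90.8  28.1]
 [480.   44.1  24.3]]
```

```bash
python3 - <<'E'
from h import *
print("tcp side",proj("side",[273,-617,231]),proj("top",[273,-617,231]))
def ray(n,uv,k,v):
    m=M[n];Rm=cv2.Rodrigues(m["rvec"])[0];c=-Rm.T@m["tvec"];d=Rm.T@np.linalg.inv(m["K"])@[*uv,1];return (c+d*(v-c[k])/d[k]).round(0)
for y in(-264,-330,-400,-470):
    print(y,[ray("side",p,1,y) for p in[(395,0),(600,10),(440,50),(465,150)]])
E
```

```text
tcp side [[492.05756721  27.98758321]] [[906.2337501  437.11777441]]
-264 [array([ 483., -264.,  386.]), array([ 128., -264.,  386.]), array([ 392., -264.,  300.]), array([ 316., -264.,   93.])]
-330 [array([ 488., -330.,  367.]), array([ 112., -330.,  367.]), array([ 391., -330.,  276.]), array([ 311., -330.,   57.])]
-400 [array([ 493., -400.,  347.]), array([  95., -400.,  347.]), array([ 391., -400.,  250.]), array([ 306., -400.,   19.])]
-470 [array([ 498., -470.,  327.]), array([  79., -470.,  326.]), array([ 390., -470.,  224.]), array([ 300., -470.,  -20.])]
```

View pics/both.png

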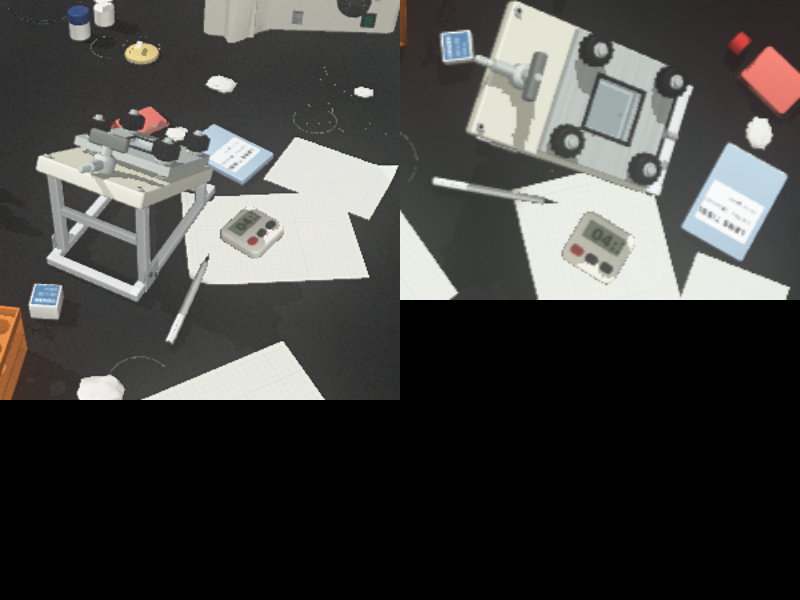

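The gripper (fingertips near side pixel (492,28)) starts behind the microscope. I'll lift, retract, then swing over it at a small radius.

>>> jog_arm([
  [[0, 0, -40, 0, 0, 0], [0, 0, -45, 0, 0, 0], [0, 0, -45, 0, 0, 0], [0, 0, -45, 0, 0, 0], [0, 0, -45, 0, 0, 0], [0, 0, -45, 0, 0, 0], [0, 0, -35, 0, 0, 0], [0, -45, 0, 0, 0, 0], [0, -45, 0, 0, 0, 0], [0, -45, 0, 0, 0, 0], [0, -45, 0, 0, 0, 0], [0, -45, 0, 0, 0, 0]],
], aperture=1.0)

```text
time: 1.3
ee_pos: [181.3, -409.7, 530.8]
eef_rot: [0.978, 0.207, -0.0, -0.0]
contact_force: [0.5, -0.4, 0.4]
grip_width: 0.998
finger_force: 0.0
```

```bash
python3 -c "
from station import env, viewer, workorder
print(env.get_obs()['joint_pos'].round(2))"
```

```text
[ 1.01 -0.05  0.01  1.56  0.    1.63 -0.14]
```

>>> jog_arm([
  [[44.7, -2.2, 0, 0, 0, -0.1], [44.7, -2.2, 0, 0, 0, -0.1], [44.7, -2.2, 0, 0, 0, -0.1], [44.7, -2.2, 0, 0, 0, -0.1], [44.7, -2.2, 0, 0, 0, -0.1], [44.7, -2.2, 0, 0, 0, -0.1], [44.7, -2.2, 0, 0, 0, -0.1], [44.7, -2.2, 0, 0, 0, -0.1], [44.7, -2.2, 0, 0, 0, -0.1], [44.7, -2.2, 0, 0, 0, -0.1], [44.7, -2.2, 0, 0, 0, -0.1], [44.7, -2.2, 0, 0, 0, -0.1]],
])

```text
time: 2.5
ee_pos: [448.5, 20.0, 530.8]
eef_rot: [0.689, 0.725, -0.0, -0.0]
contact_force: [1.3, -0.0, 0.2]
grip_width: 0.999
finger_force: 0.0
```

```bash
python3 -c "
from station import env, viewer, workorder
print(env.get_obs()['joint_pos'].round(2))"
```

```text
[ 0.43 -0.02 -0.59  1.53 -0.01  1.63 -0.11]
```

```bash
cat >> h.py <<'E'
P0=np.array([565.4,170.7,93.2,1.267])
K=dict(UF=(45,-45),LF=(-45,-45),UN=(45,45),LN=(-45,45),CK=(98,0))
def tgt(k,out,a):
    F=frame(P0);p=P0[:3]+F@[*K[k],out];return p,R.from_matrix(np.c_[F[:,0],-F[:,1],-F[:,2]])*R.from_rotvec([0,0,a])
def delta(k,out,a):
    o=env.get_obs();p,r=tgt(k,out,a);c=R.from_quat(o["eef_rot"])
    d=c.inv().apply(p-o["ee_pos"]);rv=(c.inv()*r).as_rotvec();d2=r.inv().apply(p-o["ee_pos"])
    print(k,out,"d in current axes",d.round(1),"rotvec",rv.round(3),"d after rot",d2.round(1),"| q",o["joint_pos"].round(2),"F",o["contact_force"].round(1),"M",o["moment"].round(2),"g",round(o["grip_width"],3),"t",o["time"])
E
python3 -c "
from h import *
delta('LF',140,-.45);delta('LF',140,0)"
```

```text
LF 140 d in current axes [ 26.8 129.1 338.7] rotvec [-0.206  0.482 -0.094] d after rot [-146.6   53.   328.3] | q [ 0.43 -0.02 -0.59  1.53 -0.01  1.63 -0.11] F [ 1.3 -0.   0.2] M [ 0.   -0.05 -0.01] g 0.999 t 2.5
LF 140 d in current axes [ 26.8 129.1 338.7] rotvec [-0.093  0.518  0.345] d after rot [-109.   111.5  328.3] | q [ 0.43 -0.02 -0.59  1.53 -0.01  1.63 -0.11] F [ 1.3 -0.   0.2] M [ 0.   -0.05 -0.01] g 0.999 t 2.5
```

>>> jog_arm([
  [[0, 0, 0, -0.0515, 0.1205, -0.0235], [0, 0, 0, -0.0515, 0.1205, -0.0235], [0, 0, 0, -0.0515, 0.1205, -0.0235], [0, 0, 0, -0.0515, 0.1205, -0.0235], [-21, 7.6, 47, 0, 0, 0], [-21, 7.6, 47, 0, 0, 0], [-21, 7.6, 47, 0, 0, 0], [-21, 7.6, 47, 0, 0, 0], [-21, 7.6, 47, 0, 0, 0], [-21, 7.6, 47, 0, 0, 0], [-21, 7.6, 46, 0, 0, 0]],
], aperture=0.65)

```text
time: 3.6
ee_pos: [572.1, 49.4, 203.2]
eef_rot: [0.633, 0.73, 0.238, -0.102]
contact_force: [0.9, -0.4, -0.2]
grip_width: 0.647
finger_force: 0.0
```

```bash
python3 -c "
from h import *
delta('LF',80,-.45)"
```

```text
LF 80 d in current axes [-2.3  1.3 72.1] rotvec [ 0.003  0.001 -0.003] d after rot [-2.4  1.4 72.1] | q [ 0.46  0.37 -0.45  1.94 -0.5   0.79  0.52] F [ 0.9 -0.4 -0.2] M [-0.59  0.1  -0.01] g 0.647 t 3.6
```

>>> jog_arm([
  [[-1.2, 0.7, 36, 0, 0, 0], [-1.2, 0.7, 36, 0, 0, 0], [0, 0, 0, 0, 0, 0], [0, 0, 0, 0, 0, 0]],
], aperture=0.65)

```text
time: 4.0
ee_pos: [584.2, 81.8, 141.9]
eef_rot: [0.633, 0.73, 0.238, -0.103]
contact_force: [0.2, -0.4, -0.1]
grip_width: 0.65
finger_force: 0.0
```

```bash
python3 - <<'E'
from h import *
delta('LF',80,-.45)
S=viewer.camera("side");T=viewer.camera("top");o=env.get_obs()
for n,i in(("side",S),("top",T)):
    print(n,proj(n,o["ee_pos"]).round(1))
s=S[200:300,230:390];t=T[170:300,280:440]
w=np.vstack([cv2.resize(s,None,fx=4,fy=4,interpolation=2)[:,:],]);
a=cv2.resize(s,(480,300),interpolation=2);b=cv2.resize(t,(400,325),interpolation=2)
c=np.zeros((600,800,3),np.uint8);
c[:300,:480]=a;c[275+0:600,400:800][25:]=b[25:];cv2.imwrite("pics/hov.png",c)
E
```

```text
LF 80 d in current axes [-0.8  0.1  1.8] rotvec [ 0.001  0.    -0.003] d after rot [-0.8  0.1  1.8] | q [ 0.4   0.47 -0.47  1.97 -0.5   0.64  0.52] F [ 0.2 -0.4 -0.1] M [-0.53  0.16 -0.01] g 0.65 t 4.0
side [[303.9 210.9]]
top [[380.  218.8]]
```

View pics/hov.png

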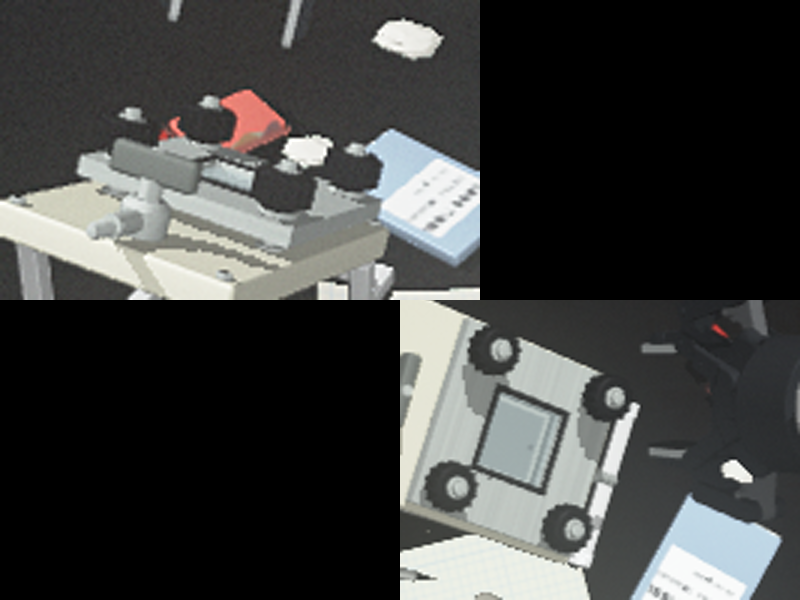

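The picture shows fingertips at side (288.7,206) and (326.7,215.3), and at top (377.6,199.2) and (380.8,240.8). Comparing these with the measured TCP should show any camera bias.

```bash
python3 - <<'E'
from h import *
o=env.get_obs();c=R.from_quat(o["eef_rot"])
X=tri([[288.7,206],[326.7,215.3]],[[377.6,199.2],[380.8,240.8]])
X2=tri([[288.7,206],[326.7,215.3]],[[380.8,240.8],[377.6,199.2]])
for Y in(X,X2):
    print(Y.round(1)); print(c.inv().apply(Y-o["ee_pos"]).round(1))
for n in M: print(n,[proj(n,o["ee_pos"]+c.apply([0,s*33,-5])).round(1) for s in(-1,1)])
E
```

```text
[[612.4  84.7 153.3]
 [549.2  79.  138.3]]
[[  3.2  28.7  -2.4]
 [  2.7 -36.6  -1.9]]
[[580.6  87.5 157.7]
 [582.2  83.5 147. ]]
[[13.3 -1.1 -9.8]
 [ 4.6 -2.2 -2.1]]
side [array([[323.8, 212.6]]), array([[285.2, 203.4]])]
top [array([[383.3, 239.8]]), array([[380.2, 197.8]])]
```

```bash
python3 - <<'E'
from h import *
o=env.get_obs();c=R.from_quat(o["eef_rot"])
for zb in(0,3):print(c.apply([3,-4,zb]).round(1), frame(P0).T@c.apply([3,-4,zb]))
E
```

```text
[-4.4  2.3  0.5] [ 0.97719043  4.90350415 -0.02731226]
[-4.   3.7 -2.1] [ 0.97816286  4.88660078 -3.02726448]
```

```bash
sed -i 's/^P0=.*/P0=np.array([569.0,167.5,97.0,1.267])/' h.py; python3 -c "
from h import *
delta('LF',22,-.45)"
```

```text
LF 22 d in current axes [-1.9  2.3 57.3] rotvec [ 0.005  0.002 -0.003] d after rot [-2.1  2.6 57.3] | q [ 0.4   0.47 -0.47  1.97 -0.5   0.64  0.52] F [ 0.1 -0.3  0.3] M [-0.46  0.19 -0.05] g 0.65 t 4.1
```

>>> jog_arm([
  [[-2, 2.3, 20, 0.005, 0.002, 0], [0, 0, 20, 0, 0, 0], [0, 0, 12, 0, 0, 0], [0, 0, 5, 0, 0, 0], [0, 0, 0, 0, 0, 0], [0, 0, 0, 0, 0, 0]],
])

```text
time: 4.7
ee_pos: [596.2, 106.8, 93.1]
eef_rot: [0.632, 0.73, 0.237, -0.104]
contact_force: [-0.4, -0.2, -0.0]
grip_width: 0.648
finger_force: 0.0
```

```bash
python3 -c "
from h import *
delta('LF',22,-.45)"
```

```text
LF 22 d in current axes [-0.3  0.8 -0.4] rotvec [-0.001 -0.    -0.003] d after rot [-0.3  0.8 -0.4] | q [ 0.35  0.56 -0.47  1.97 -0.5   0.53  0.52] F [-0.4 -0.2 -0. ] M [-0.51  0.15  0.03] g 0.648 t 4.7
```

Clear of contact. I'll close gently and watch the lateral force.

>>> jog_arm([
  [[0, 0, 0, 0, 0, 0], [0, 0, 0, 0, 0, 0], [0, 0, 0, 0, 0, 0], [0, 0, 0, 0, 0, 0], [0, 0, 0, 0, 0, 0]],
], aperture=0.28)

```text
time: 5.2
ee_pos: [593.8, 106.6, 92.5]
eef_rot: [0.632, 0.731, 0.236, -0.105]
contact_force: [-8.7, -5.3, 8.7]
grip_width: 0.309
finger_force: 58.2
```

```bash
python3 -c "
from h import *
delta('LF',22,-.45);o=env.get_obs();print('F tool',R.from_quat(o['eef_rot']).inv().apply(o['contact_force']).round(1),o['finger_force'])"
```

```text
LF 22 d in current axes [-0.3  3.3 -0.5] rotvec [-0.005 -0.001 -0.003] d after rot [-0.3  3.3 -0.5] | q [ 0.35  0.56 -0.47  1.97 -0.5   0.54  0.52] F [-8.7 -5.3  8.7] M [-0.48  1.41  0.82] g 0.309 t 5.2
F tool [  0.8  -7.1 -11.3] 58.21577559923753
```

>>> jog_arm([
  [[0, -2.5, -1, 0, 0, 0], [0, 0, 0, 0, 0, 0]],
])

```text
time: 5.4
ee_pos: [593.5, 106.3, 92.9]
eef_rot: [0.632, 0.73, 0.237, -0.104]
contact_force: [1.3, -0.2, -0.9]
grip_width: 0.308
finger_force: 60.3
```

```bash
python3 -c "
from h import *
delta('LF',22,-.45);o=env.get_obs();print('F tool',R.from_quat(o['eef_rot']).inv().apply(o['contact_force']).round(1),o['finger_force'])"
```

```text
LF 22 d in current axes [-0.3  3.5 -0. ] rotvec [-0.001 -0.    -0.003] d after rot [-0.4  3.5 -0. ] | q [ 0.35  0.56 -0.47  1.97 -0.5   0.53  0.52] F [ 1.3 -0.2 -0.9] M [-0.56 -0.01 -0.07] g 0.308 t 5.4
F tool [-0.8  1.   0.9] 60.294078276492655
```

>>> jog_arm([
  [[0, 0, 0.3, 0, 0, 0.15], [0, 0, 0.3, 0, 0, 0.15], [0, 0, 0.3, 0, 0, 0.15], [0, 0, 0.3, 0, 0, 0.15], [0, 0, 0.3, 0, 0, 0.15], [0, 0, 0, 0, 0, 0]],
])

```text
time: 6.0
ee_pos: [590.5, 108.0, 91.2]
eef_rot: [0.856, 0.447, 0.18, -0.186]
contact_force: [-8.7, -3.0, 8.8]
grip_width: 0.31
finger_force: 61.4
```

```bash
python3 -c "
from h import *
delta('LF',20.5,.3);o=env.get_obs();print('F tool',R.from_quat(o['eef_rot']).inv().apply(o['contact_force']).round(1),R.from_quat(o['eef_rot']).inv().apply(o['moment']).round(2),o['finger_force'])"
```

```text
LF 20.5 d in current axes [ 3.5  5.9 -0.4] rotvec [-0.008  0.003 -0.007] d after rot [ 3.4  6.  -0.4] | q [ 0.2   0.53 -0.28  1.99 -0.69  0.57 -0.07] F [-8.7 -3.   8.8] M [-0.14  1.64  0.82] g 0.31 t 6.0
F tool [ -2.5  -7.1 -10.3] [ 1.46 -1.12  0.05] 61.394851952791214
```

```bash
python3 - <<'E'
from h import *
p=P0.copy();p[:3]+=frame(P0)@[3,5.35,0];s=open("h.py").read().split("\n")
s=[("P0=np.array(%s)"%p.round(3).tolist() if l.startswith("P0=") else l) for l in s];open("h.py","w").write("\n".join(s));print(p)
E
```

```text
[564.6721898  171.57952925  98.5          1.267     ]
```

>>> jog_arm([
  [[0, 0, 0, 0, 0, 0], [0, 0, 0, 0, 0, 0], [0, 0, -20, 0, 0, 0], [0, 0, -25, 0, 0, 0], [0, 0, -5, 0, 0, -0.15], [0, 0, 0, 0, 0, -0.15], [0, 0, 0, 0, 0, -0.15], [0, 0, 0, 0, 0, -0.15], [0, 0, 0, 0, 0, -0.15], [0, 0, 0, 0, 0, 0]],
], aperture=0.65)

```text
time: 7.0
ee_pos: [586.4, 83.1, 134.8]
eef_rot: [0.632, 0.73, 0.237, -0.104]
contact_force: [0.4, -0.2, -0.7]
grip_width: 0.65
finger_force: 0.0
```

```bash
python3 -c "
from h import *
delta('UN',70,-.45)"
```

```text
UN 70 d in current axes [124.9 -42.3   0.6] rotvec [-0.001 -0.001 -0.002] d after rot [125.  -42.    0.4] | q [ 0.37  0.48 -0.44  1.97 -0.52  0.63  0.55] F [ 0.4 -0.2 -0.7] M [-0.46  0.12  0.04] g 0.65 t 7.0
```

>>> jog_arm([
  [[41.6, -14.1, 0, 0, 0, 0], [41.6, -14.1, 0, 0, 0, 0], [41.7, -14.1, 0, 0, 0, 0], [0, 0, 20, 0, 0, 0], [0, 0, 20, 0, 0, 0], [0, 0, 8, 0, 0, 0], [0, 0, 0, 0, 0, 0], [0, 0, 0, 0, 0, 0]],
])

```text
time: 7.8
ee_pos: [529.9, 211.4, 140.6]
eef_rot: [0.633, 0.73, 0.237, -0.104]
contact_force: [-0.3, -0.2, -0.1]
grip_width: 0.65
finger_force: 0.0
```

```bash
python3 -c "
from h import *
delta('UN',22,-.45)"
```

```text
UN 22 d in current axes [0.  0.1 0.7] rotvec [-0.002 -0.001 -0.005] d after rot [0.  0.1 0.7] | q [ 0.18  0.4  -0.5   2.09 -0.57  0.47  0.36] F [-0.3 -0.2 -0.1] M [-0.5   0.15 -0.02] g 0.65 t 7.8
```

Close with a 1 mm back-off to offset the fingers' forward swing.

```bash
cat >> h.py <<'E'
def ft():
    o=env.get_obs();c=R.from_quat(o["eef_rot"]).inv();print("Ftool",c.apply(o["contact_force"]).round(1),"Mtool",c.apply(o["moment"]).round(2),"grip",round(o["finger_force"],1))
E
```

>>> jog_arm([
  [[0, 0, 0, 0, 0, 0], [0, 0, 0, 0, 0, 0], [0, 0, 0, 0, 0, 0], [0, 0, -1, 0, 0, 0], [0, 0, 0, 0, 0, 0]],
], aperture=0.28)

```text
time: 8.3
ee_pos: [530.0, 211.1, 141.4]
eef_rot: [0.632, 0.73, 0.237, -0.104]
contact_force: [2.0, 0.7, -1.4]
grip_width: 0.304
finger_force: 59.9
```

```bash
python3 -c "
from h import *
delta('UN',22,-.45);ft()"
```

```text
UN 22 d in current axes [-0.  -0.1  1.5] rotvec [-0.001 -0.001 -0.004] d after rot [-0.  -0.1  1.5] | q [ 0.18  0.4  -0.5   2.09 -0.57  0.47  0.36] F [ 2.   0.7 -1.4] M [-0.75 -0.24 -0.21] g 0.304 t 8.3
Ftool [-0.4  1.7  1.9] Mtool [-0.17 -0.8  -0.04] grip 59.9
```

Well centred. Turning now.

>>> jog_arm([
  [[0, 0, 0.3, 0, 0, 0.15], [0, 0, 0.3, 0, 0, 0.15], [0, 0, 0.3, 0, 0, 0.15], [0, 0, 0.3, 0, 0, 0.15], [0, 0, 0.3, 0, 0, 0.15], [0, 0, 0, 0, 0, 0]],
])

```text
time: 8.9
ee_pos: [530.0, 211.8, 140.1]
eef_rot: [0.856, 0.447, 0.182, -0.183]
contact_force: [1.2, -2.4, 0.5]
grip_width: 0.308
finger_force: 60.3
```

```bash
python3 -c "
from h import *
delta('UN',20.5,.3);ft()"
```

```text
UN 20.5 d in current axes [-0.   0.1  1.5] rotvec [-0.001  0.001 -0.005] d after rot [-0.   0.1  1.5] | q [ 0.02  0.37 -0.32  2.1  -0.72  0.5  -0.26] F [ 1.2 -2.4  0.5] M [-0.79 -0.06 -0.23] g 0.308 t 8.9
Ftool [-0.8  2.2 -1.4] Mtool [-0.58 -0.59  0.05] grip 60.3
```

>>> jog_arm([
  [[0, 0, 0, 0, 0, 0], [0, 0, 0, 0, 0, 0], [0, 0, -20, 0, 0, 0], [0, 0, -25, 0, 0, 0], [0, 0, -5, 0, 0, -0.15], [0, 0, 0, 0, 0, -0.15], [0, 0, 0, 0, 0, -0.15], [0, 0, 0, 0, 0, -0.15], [0, 0, 0, 0, 0, -0.15], [0, 0, 0, 0, 0, 0]],
], aperture=0.65)

```text
time: 9.9
ee_pos: [521.9, 188.2, 183.3]
eef_rot: [0.631, 0.731, 0.237, -0.104]
contact_force: [-0.0, 0.1, -1.1]
grip_width: 0.652
finger_force: 0.0
```

```bash
python3 -c "
from h import *
delta('LN',70,-.45);delta('UF',70,-.45)
T=viewer.camera('top')
cv2.imwrite('pics/t2.png',cv2.resize(T[160:295,225:385],None,fx=4.4,fy=4.4,interpolation=2))"
```

```text
LN 70 d in current axes [-81.4 -38.5   1.8] rotvec [-0.003 -0.002 -0.   ] d after rot [-81.4 -38.5   1.9] | q [ 0.18  0.3  -0.44  2.09 -0.6   0.59  0.4 ] F [-0.   0.1 -1.1] M [-0.49  0.15  0.03] g 0.652 t 9.9
UF 70 d in current axes [-39.5  81.7   1.6] rotvec [-0.003 -0.002 -0.   ] d after rot [-39.5  81.7   1.9] | q [ 0.18  0.3  -0.44  2.09 -0.6   0.59  0.4 ] F [-0.   0.1 -1.1] M [-0.49  0.15  0.03] g 0.652 t 9.9
```

View pics/t2.png

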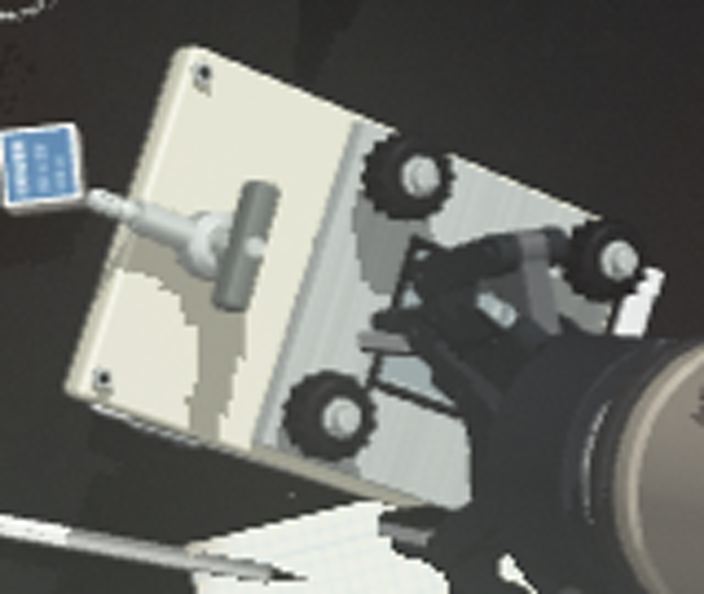

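The knobs have gone down slightly: upper near sits at about (330,415) against (334,418) before, and lower far has moved by about the same. The cock is untouched. Next are upper far, then lower near.

>>> jog_arm([
  [[-20, 41, 0.8, -0.003, -0.002, 0], [-19.5, 40.7, 0.8, 0, 0, 0], [0, 0, 20, 0, 0, 0], [0, 0, 20, 0, 0, 0], [0, 0, 8, 0, 0, 0], [0, 0, 0, 0, 0, 0], [0, 0, 0, 0, 0, 0]],
])

```text
time: 10.65
ee_pos: [616.2, 184.3, 140.6]
eef_rot: [0.633, 0.73, 0.237, -0.103]
contact_force: [-0.0, 0.4, 0.9]
grip_width: 0.649
finger_force: 0.0
```

```bash
python3 -c "
from h import *
delta('UF',22,-.45);ft()"
```

```text
UF 22 d in current axes [ 0.2 -0.3  0.7] rotvec [ 0.001  0.001 -0.004] d after rot [ 0.2 -0.3  0.7] | q [ 0.14  0.5  -0.38  1.91 -0.53  0.58  0.38] F [-0.   0.4  0.9] M [-0.47  0.14  0.02] g 0.649 t 10.65
Ftool [ 0.7  0.2 -0.6] Mtool [ 0.22 -0.44 -0.02] grip 0.0
```

>>> jog_arm([
  [[0, 0, 0, 0, 0, 0], [0, 0, 0, 0, 0, 0], [0, 0, 0, 0, 0, 0], [0, 0, -1, 0, 0, 0], [0, 0, 0, 0, 0, 0]],
], aperture=0.28)

```text
time: 11.15
ee_pos: [616.0, 183.7, 141.3]
eef_rot: [0.633, 0.73, 0.237, -0.102]
contact_force: [-2.0, -0.3, 1.9]
grip_width: 0.307
finger_force: 59.8
```

```bash
python3 -c "
from h import *
delta('UF',22,-.45);ft()"
```

```text
UF 22 d in current axes [ 0.4 -0.2  1.6] rotvec [ 0.001  0.001 -0.003] d after rot [ 0.4 -0.2  1.6] | q [ 0.14  0.49 -0.38  1.91 -0.53  0.58  0.38] F [-2.  -0.3  1.9] M [-0.49  0.38  0.1 ] g 0.307 t 11.15
Ftool [ 0.9 -1.5 -2.1] Mtool [ 0.47 -0.42  0.02] grip 59.8
```

>>> jog_arm([
  [[0, 0, 0.3, 0, 0, 0.15], [0, 0, 0.3, 0, 0, 0.15], [0, 0, 0.3, 0, 0, 0.15], [0, 0, 0.3, 0, 0, 0.15], [0, 0, 0.3, 0, 0, 0.15], [0, 0, 0, 0, 0, 0]],
])

```text
time: 11.75
ee_pos: [615.9, 184.5, 139.9]
eef_rot: [0.856, 0.447, 0.183, -0.182]
contact_force: [-3.7, -3.3, 3.6]
grip_width: 0.308
finger_force: 60.3
```

```bash
python3 -c "
from h import *
delta('UF',20.5,.3);ft()"
```

```text
UF 20.5 d in current axes [ 0.3 -0.1  1.5] rotvec [ 0.001  0.001 -0.004] d after rot [ 0.3 -0.1  1.5] | q [-0.01  0.48 -0.2   1.92 -0.68  0.61 -0.24] F [-3.7 -3.3  3.6] M [-0.53  0.8   0.24] g 0.308 t 11.75
Ftool [-2.5 -1.9 -5.3] Mtool [ 0.4  -0.9   0.09] grip 60.3
```

>>> jog_arm([
  [[0, 0, 0, 0, 0, 0], [0, 0, 0, 0, 0, 0], [0, 0, -20, 0, 0, 0], [0, 0, -25, 0, 0, 0], [0, 0, -5, 0, 0, -0.15], [0, 0, 0, 0, 0, -0.15], [0, 0, 0, 0, 0, -0.15], [0, 0, 0, 0, 0, -0.15], [0, 0, 0, 0, 0, -0.15], [0, 0, 0, 0, 0, 0]],
], aperture=0.65)

```text
time: 12.75
ee_pos: [609.3, 160.6, 183.2]
eef_rot: [0.632, 0.731, 0.238, -0.102]
contact_force: [0.1, 0.3, 0.4]
grip_width: 0.654
finger_force: 0.0
```

```bash
python3 -c "
from h import *
delta('LN',70,-.45)"
```

```text
LN 70 d in current axes [ -41.4 -120.8    1.7] rotvec [ 0.002  0.001 -0.001] d after rot [ -41.4 -120.9    1.9] | q [ 0.15  0.42 -0.34  1.9  -0.55  0.68  0.4 ] F [0.1 0.3 0.4] M [-0.51  0.13 -0.03] g 0.654 t 12.75
```

>>> jog_arm([
  [[-13.8, -40.3, 0.6, 0.002, 0.001, 0], [-13.8, -40.3, 0.6, 0, 0, 0], [-13.8, -40.3, 0.6, 0, 0, 0], [0, 0, 20, 0, 0, 0], [0, 0, 20, 0, 0, 0], [0, 0, 8, 0, 0, 0], [0, 0, 0, 0, 0, 0], [0, 0, 0, 0, 0, 0]],
])

```text
time: 13.55
ee_pos: [506.5, 137.8, 95.6]
eef_rot: [0.633, 0.73, 0.237, -0.104]
contact_force: [1.0, 0.5, -0.1]
grip_width: 0.652
finger_force: 0.0
```

```bash
python3 -c "
from h import *
delta('LN',22,-.45);ft()"
```

```text
LN 22 d in current axes [-0.7  0.1  0.3] rotvec [-0.001 -0.    -0.004] d after rot [-0.7  0.1  0.3] | q [ 0.29  0.44 -0.46  2.18 -0.72  0.44  0.67] F [ 1.   0.5 -0.1] M [-0.49  0.16  0.02] g 0.652 t 13.55
Ftool [0.2 1.  0.5] Mtool [ 0.24 -0.46 -0.01] grip 0.0
```

>>> jog_arm([
  [[0, 0, 0, 0, 0, 0], [0, 0, 0, 0, 0, 0], [0, 0, 0, 0, 0, 0], [0, 0, -1, 0, 0, 0], [0, 0, 0, 0, 0, 0]],
], aperture=0.28)

```text
time: 14.05
ee_pos: [506.5, 137.2, 96.3]
eef_rot: [0.633, 0.73, 0.237, -0.103]
contact_force: [2.9, 1.5, -2.9]
grip_width: 0.308
finger_force: 60.0
```

```bash
python3 -c "
from h import *
delta('LN',22,-.45);ft()"
```

```text
LN 22 d in current axes [-0.5 -0.   1.2] rotvec [ 0.     0.001 -0.003] d after rot [-0.5 -0.   1.2] | q [ 0.29  0.44 -0.46  2.18 -0.72  0.44  0.67] F [ 2.9  1.5 -2.9] M [-0.56 -0.26 -0.3 ] g 0.308 t 14.05
Ftool [-0.5  2.4  3.7] Mtool [-0.26 -0.64  0.05] grip 60.0
```

>>> jog_arm([
  [[0, 0, 0.3, 0, 0, 0.15], [0, 0, 0.3, 0, 0, 0.15], [0, 0, 0.3, 0, 0, 0.15], [0, 0, 0.3, 0, 0, 0.15], [0, 0, 0.3, 0, 0, 0.15], [0, 0, 0, 0, 0, 0]],
])

```text
time: 14.65
ee_pos: [506.9, 138.0, 94.9]
eef_rot: [0.856, 0.447, 0.183, -0.183]
contact_force: [3.5, 0.6, -1.5]
grip_width: 0.307
finger_force: 60.2
```

```bash
python3 -c "
from h import *
delta('LN',20.5,.3);ft()"
```

```text
LN 20.5 d in current axes [-0.4  0.2  1.1] rotvec [ 0.001  0.001 -0.004] d after rot [-0.4  0.2  1.1] | q [ 0.13  0.42 -0.27  2.19 -0.87  0.49  0.05] F [ 3.5  0.6 -1.5] M [-0.58 -0.4  -0.41] g 0.307 t 14.65
Ftool [1.5 2.8 2.1] Mtool [-0.79 -0.21  0.08] grip 60.2
```

>>> jog_arm([
  [[0, 0, 0, 0, 0, 0], [0, 0, 0, 0, 0, 0], [0, 0, -20, 0, 0, 0], [0, 0, -25, 0, 0, 0], [0, 0, -5, 0, 0, -0.15], [0, 0, 0, 0, 0, -0.15], [0, 0, 0, 0, 0, -0.15], [0, 0, 0, 0, 0, -0.15], [0, 0, 0, 0, 0, -0.15], [0, 0, 0, 0, 0, 0]],
], aperture=0.65)

```text
time: 15.65
ee_pos: [498.1, 114.0, 137.9]
eef_rot: [0.631, 0.731, 0.237, -0.104]
contact_force: [-0.1, -0.1, -0.6]
grip_width: 0.647
finger_force: 0.0
```

```bash
python3 -c "
from h import *
delta('LF',68,-.45)"
```

```text
LF 68 d in current axes [-39.6  82.3   3.4] rotvec [-0.002 -0.001 -0.001] d after rot [-39.7  82.3   3.6] | q [ 0.28  0.34 -0.37  2.17 -0.71  0.57  0.67] F [-0.1 -0.1 -0.6] M [-0.49  0.18  0.  ] g 0.647 t 15.65
```

>>> jog_arm([
  [[-19.8, 41.1, 1.7, -0.002, -0.001, 0], [-19.8, 41.2, 1.7, 0, 0, 0], [0, 0, 20, 0, 0, 0], [0, 0, 20, 0, 0, 0], [0, 0, 7, 0, 0, 0], [0, 0, 0, 0, 0, 0], [0, 0, 0, 0, 0, 0]],
])

```text
time: 16.35
ee_pos: [593.3, 110.4, 94.7]
eef_rot: [0.633, 0.73, 0.237, -0.103]
contact_force: [0.1, 0.3, 0.8]
grip_width: 0.651
finger_force: 0.0
```

```bash
python3 -c "
from h import *
delta('LF',21,-.45);ft()"
```

```text
LF 21 d in current axes [ 0.3 -0.5  0.6] rotvec [ 0.001  0.001 -0.004] d after rot [ 0.3 -0.5  0.6] | q [ 0.23  0.53 -0.33  1.98 -0.65  0.56  0.64] F [0.1 0.3 0.8] M [-0.55  0.17 -0.04] g 0.651 t 16.35
Ftool [ 0.6  0.3 -0.5] Mtool [ 0.23 -0.53  0.03] grip 0.0
```

>>> jog_arm([
  [[0, 0, 0, 0, 0, 0], [0, 0, 0, 0, 0, 0], [0, 0, 0, 0, 0, 0], [0, 0, -1, 0, 0, 0], [0, 0, 0, 0, 0, 0]],
], aperture=0.28)

```text
time: 16.85
ee_pos: [592.8, 109.9, 95.4]
eef_rot: [0.633, 0.73, 0.237, -0.103]
contact_force: [-2.9, -2.1, 2.6]
grip_width: 0.31
finger_force: 60.0
```

```bash
python3 -c "
from h import *
delta('LF',21,-.45);ft()"
```

```text
LF 21 d in current axes [ 0.4 -0.1  1.5] rotvec [ 0.001  0.001 -0.003] d after rot [ 0.4 -0.1  1.5] | q [ 0.23  0.53 -0.32  1.98 -0.65  0.56  0.64] F [-2.9 -2.1  2.6] M [-0.61  0.62  0.22] g 0.31 t 16.85
Ftool [-0.2 -2.4 -3.7] Mtool [ 0.75 -0.49  0.02] grip 60.0
```

>>> jog_arm([
  [[0, 0, 0.3, 0, 0, 0.15], [0, 0, 0.3, 0, 0, 0.15], [0, 0, 0.3, 0, 0, 0.15], [0, 0, 0.3, 0, 0, 0.15], [0, 0, 0.3, 0, 0, 0.15], [0, 0, 0, 0, 0, 0]],
])

```text
time: 17.45
ee_pos: [592.7, 110.7, 94.0]
eef_rot: [0.857, 0.446, 0.182, -0.183]
contact_force: [-5.2, -3.6, 5.1]
grip_width: 0.308
finger_force: 60.3
```

```bash
python3 -c "
from h import *
delta('LF',19.5,.3);ft()"
```

```text
LF 19.5 d in current axes [ 0.3 -0.   1.5] rotvec [ 0.001  0.001 -0.008] d after rot [ 0.3 -0.   1.5] | q [ 0.08  0.51 -0.14  2.   -0.8   0.61  0.01] F [-5.2 -3.6  5.1] M [-0.63  0.96  0.36] g 0.308 t 17.45
Ftool [-2.9 -3.2 -6.9] Mtool [ 0.5  -1.09  0.05] grip 60.3
```

>>> jog_arm([
  [[0, 0, 0.2, 0, 0, 0.1], [0, 0, 0.2, 0, 0, 0.1], [0, 0, 0, 0, 0, 0.1], [0, 0, 0, 0, 0, 0]],
])

```text
time: 17.85
ee_pos: [594.9, 112.3, 95.2]
eef_rot: [0.913, 0.314, 0.155, -0.208]
contact_force: [-0.1, 1.4, 6.2]
grip_width: 0.311
finger_force: 58.9
```

```bash
python3 -c "
from h import *
delta('LF',19,.6);ft()"
```

```text
LF 19 d in current axes [-2.7 -0.   1.9] rotvec [ 0.002 -0.003 -0.003] d after rot [-2.7 -0.   1.9] | q [ 0.02  0.51 -0.07  2.   -0.85  0.62 -0.24] F [-0.1  1.4  6.2] M [ 0.29 -0.11  0.13] g 0.311 t 17.85
Ftool [ 3.2 -2.8 -4.7] Mtool [ 0.22  0.23 -0.12] grip 58.9
```

>>> jog_arm([
  [[0, 0, 0, 0, 0, 0], [0, 0, 0, 0, 0, 0], [0, 0, -20, 0, 0, 0], [0, 0, -25, 0, 0, 0], [0, 0, -5, 0, 0, -0.15], [0, 0, 0, 0, 0, -0.15], [0, 0, 0, 0, 0, -0.15], [0, 0, 0, 0, 0, -0.15], [0, 0, 0, 0, 0, -0.15], [0, 0, 0, 0, 0, -0.15], [0, 0, 0, 0, 0, -0.15], [0, 0, 0, 0, 0, 0]],
], aperture=0.65)

```text
time: 19.05
ee_pos: [585.9, 86.9, 136.6]
eef_rot: [0.632, 0.73, 0.237, -0.102]
contact_force: [-0.5, 1.1, -0.3]
grip_width: 0.65
finger_force: 0.0
```

```bash
python3 -c "
from h import *
delta('UN',68,-.45)
o=env.get_obs();S=viewer.camera('side')
cv2.imwrite('pics/s3.png',cv2.resize(S[225:325,215:375],None,fx=5,fy=5,interpolation=2))"
```

```text
UN 68 d in current axes [120.7 -42.5   2.1] rotvec [ 0.001  0.001 -0.003] d after rot [120.9 -42.2   2.2] | q [ 0.22  0.45 -0.26  1.98 -0.65  0.66  0.65] F [-0.5  1.1 -0.3] M [-0.52  0.26  0.01] g 0.65 t 19.05
```

View pics/s3.png

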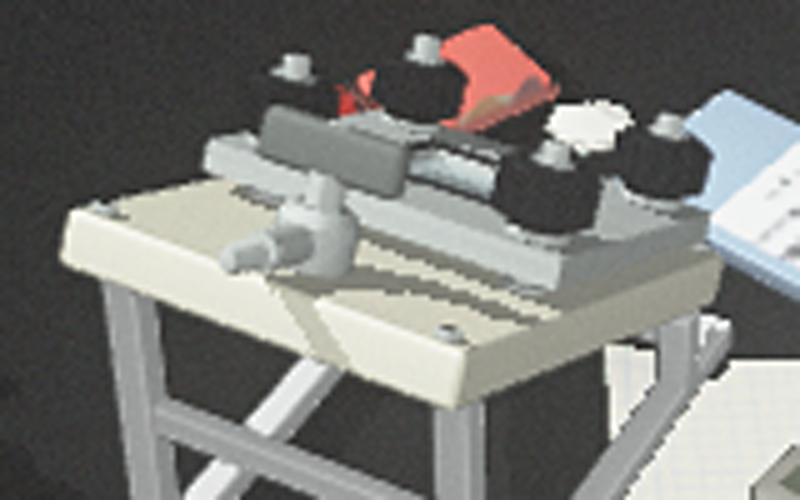

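In the side crop the lower far stud at (427,45) now stands out more above its knob than the other three, so that knob is further down. Next is upper near.

>>> jog_arm([
  [[40.2, -14.1, 0.7, 0.001, 0.001, 0], [40.2, -14.1, 0.7, 0, 0, 0], [40.3, -14.1, 0.7, 0, 0, 0], [0, 0, 20, 0, 0, 0], [0, 0, 20, 0, 0, 0], [0, 0, 7, 0, 0, 0], [0, 0, 0, 0, 0, 0], [0, 0, 0, 0, 0, 0]],
])

```text
time: 19.9
ee_pos: [530.9, 212.1, 139.8]
eef_rot: [0.633, 0.729, 0.237, -0.103]
contact_force: [-0.4, 0.1, -0.3]
grip_width: 0.65
finger_force: 0.0
```

```bash
python3 -c "
from h import *
delta('UN',21,-.45);ft()"
```

```text
UN 21 d in current axes [-0.  -0.8  0.5] rotvec [ 0.     0.    -0.005] d after rot [-0.  -0.8  0.5] | q [ 0.04  0.38 -0.34  2.1  -0.71  0.5   0.48] F [-0.4  0.1 -0.3] M [-0.53  0.15  0.01] g 0.65 t 19.9
Ftool [ 0.1 -0.4  0.2] Mtool [ 0.22 -0.5  -0.02] grip 0.0
```

>>> jog_arm([
  [[0, 0, 0, 0, 0, 0], [0, 0, 0, 0, 0, 0], [0, 0, 0, 0, 0, 0], [0, 0, -1, 0, 0, 0], [0, 0, 0, 0, 0, 0]],
], aperture=0.28)

```text
time: 20.4
ee_pos: [530.2, 211.7, 140.4]
eef_rot: [0.633, 0.73, 0.237, -0.103]
contact_force: [-0.9, -1.6, 1.3]
grip_width: 0.308
finger_force: 59.9
```

```bash
python3 -c "
from h import *
delta('UN',21,-.45);ft()"
```

```text
UN 21 d in current axes [-0.2 -0.2  1.3] rotvec [-0.     0.    -0.004] d after rot [-0.2 -0.2  1.3] | q [ 0.04  0.38 -0.34  2.1  -0.71  0.5   0.48] F [-0.9 -1.6  1.3] M [-0.71  0.4   0.1 ] g 0.308 t 20.4
Ftool [-0.6 -0.8 -2. ] Mtool [ 0.52 -0.64 -0.  ] grip 59.9
```

>>> jog_arm([
  [[0, 0, 0.3, 0, 0, 0.15], [0, 0, 0.3, 0, 0, 0.15], [0, 0, 0.3, 0, 0, 0.15], [0, 0, 0.3, 0, 0, 0.15], [0, 0, 0.3, 0, 0, 0.15], [0, 0, 0, 0, 0, 0]],
])

```text
time: 21.0
ee_pos: [530.5, 212.5, 139.1]
eef_rot: [0.856, 0.447, 0.183, -0.183]
contact_force: [-2.7, -3.5, 3.0]
grip_width: 0.309
finger_force: 60.5
```

```bash
python3 -c "
from h import *
delta('UN',19.5,.3);ft()"
```

```text
UN 19.5 d in current axes [-0.3 -0.   1.3] rotvec [ 0.     0.001 -0.005] d after rot [-0.3 -0.   1.3] | q [-0.11  0.36 -0.16  2.11 -0.82  0.53 -0.17] F [-2.7 -3.5  3. ] M [-0.85  0.75  0.16] g 0.309 t 21.0
Ftool [-2.5 -0.9 -4.7] Mtool [ 0.15 -1.13  0.09] grip 60.5
```

>>> jog_arm([
  [[0, 0, 0.2, 0, 0, 0.1], [0, 0, 0.2, 0, 0, 0.1], [0, 0, 0, 0, 0, 0.1], [0, 0, 0, 0, 0, 0]],
])

```text
time: 21.4
ee_pos: [530.5, 212.7, 138.8]
eef_rot: [0.913, 0.317, 0.154, -0.208]
contact_force: [-3.9, -4.5, 3.3]
grip_width: 0.306
finger_force: 59.9
```

```bash
python3 -c "
from h import *
delta('UN',19,.6);ft()"
```

```text
UN 19 d in current axes [-0.3  0.1  1.3] rotvec [0.    0.001 0.001] d after rot [-0.3  0.1  1.3] | q [-0.16  0.36 -0.1   2.11 -0.86  0.54 -0.43] F [-3.9 -4.5  3.3] M [-1.15  0.41  0.7 ] g 0.306 t 21.4
Ftool [-3.9 -0.2 -5.6] Mtool [-0.37 -1.23 -0.59] grip 59.9
```

>>> jog_arm([
  [[0, 0, 0, 0, 0, 0], [0, 0, 0, 0, 0, 0], [0, 0, -20, 0, 0, 0], [0, 0, -25, 0, 0, 0], [0, 0, -5, 0, 0, -0.15], [0, 0, 0, 0, 0, -0.15], [0, 0, 0, 0, 0, -0.15], [0, 0, 0, 0, 0, -0.15], [0, 0, 0, 0, 0, -0.15], [0, 0, 0, 0, 0, -0.15], [0, 0, 0, 0, 0, -0.15], [0, 0, 0, 0, 0, 0]],
], aperture=0.65)

```text
time: 22.6
ee_pos: [523.6, 189.3, 182.3]
eef_rot: [0.631, 0.731, 0.238, -0.103]
contact_force: [-0.3, 0.3, 1.2]
grip_width: 0.647
finger_force: 0.0
```

```bash
python3 -c "
from h import *
delta('UF',68,-.45)"
```

```text
UF 68 d in current axes [-39.7  80.2   2.3] rotvec [ 0.001 -0.    -0.   ] d after rot [-39.8  80.2   2.3] | q [ 0.01  0.29 -0.24  2.1  -0.7   0.61  0.48] F [-0.3  0.3  1.2] M [-0.54  0.23  0.  ] g 0.647 t 22.6
```

Mz reached −0.59 N m, so that knob is against the hard stop. Upper far next.

>>> jog_arm([
  [[-19.8, 40.1, 1.1, 0, 0, 0], [-19.8, 40.1, 1.1, 0, 0, 0], [0, 0, 20, 0, 0, 0], [0, 0, 20, 0, 0, 0], [0, 0, 7, 0, 0, 0], [0, 0, 0, 0, 0, 0], [0, 0, 0, 0, 0, 0]],
])

```text
time: 23.3
ee_pos: [615.9, 184.9, 139.5]
eef_rot: [0.633, 0.73, 0.237, -0.103]
contact_force: [-0.3, -0.4, 0.2]
grip_width: 0.649
finger_force: 0.0
```

>>> jog_arm([
  [[0, 0, 0, 0, 0, 0], [0, 0, 0, 0, 0, 0], [0, 0, 0, 0, 0, 0], [0, 0, -1, 0, 0, 0], [0, 0, 0, 0, 0, 0]],
], aperture=0.28)

```text
time: 23.8
ee_pos: [616.1, 184.5, 140.2]
eef_rot: [0.633, 0.73, 0.238, -0.103]
contact_force: [1.1, -0.8, 2.1]
grip_width: 0.308
finger_force: 59.7
```

```bash
python3 -c "
from h import *
delta('UF',21,-.45);ft()"
```

```text
UF 21 d in current axes [ 0.3 -0.1  1.3] rotvec [ 0.001  0.    -0.003] d after rot [ 0.3 -0.1  1.3] | q [ 0.01  0.48 -0.21  1.92 -0.67  0.61  0.5 ] F [ 1.1 -0.8  2.1] M [-0.48 -0.07 -0.11] g 0.308 t 23.8
Ftool [ 0.   1.4 -2. ] Mtool [-0.03 -0.49 -0.01] grip 59.7
```

>>> jog_arm([
  [[0, 0, 0.3, 0, 0, 0.15], [0, 0, 0.3, 0, 0, 0.15], [0, 0, 0.3, 0, 0, 0.15], [0, 0, 0.3, 0, 0, 0.15], [0, 0, 0.3, 0, 0, 0.15], [0, 0, 0, 0, 0, 0]],
])

```text
time: 24.4
ee_pos: [616.1, 185.3, 138.8]
eef_rot: [0.856, 0.447, 0.183, -0.183]
contact_force: [-0.3, -1.9, 3.1]
grip_width: 0.303
finger_force: 60.0
```

>>> jog_arm([
  [[0, 0, 0.2, 0, 0, 0.1], [0, 0, 0.2, 0, 0, 0.1], [0, 0, 0, 0, 0, 0.1], [0, 0, 0, 0, 0, 0]],
])

```text
time: 24.8
ee_pos: [615.2, 184.9, 138.0]
eef_rot: [0.913, 0.316, 0.153, -0.208]
contact_force: [-3.1, -3.7, 4.3]
grip_width: 0.308
finger_force: 58.6
```

```bash
python3 -c "
from h import *
delta('UF',19,.6);ft()"
```

```text
UF 19 d in current axes [ 1.4 -0.   1.3] rotvec [-0.     0.001 -0.001] d after rot [ 1.4 -0.   1.3] | q [-0.18  0.47  0.03  1.93 -0.83  0.67 -0.41] F [-3.1 -3.7  4.3] M [-0.74  0.56  0.43] g 0.308 t 24.8
Ftool [-2.5 -0.6 -6. ] Mtool [-0.09 -0.99 -0.22] grip 58.6
```

>>> jog_arm([
  [[0, 0, 0, 0, 0, 0], [0, 0, 0, 0, 0, 0], [0, 0, -20, 0, 0, 0], [0, 0, -25, 0, 0, 0], [0, 0, -5, 0, 0, -0.15], [0, 0, 0, 0, 0, -0.15], [0, 0, 0, 0, 0, -0.15], [0, 0, 0, 0, 0, -0.15], [0, 0, 0, 0, 0, -0.15], [0, 0, 0, 0, 0, -0.15], [0, 0, 0, 0, 0, -0.15], [0, 0, 0, 0, 0, 0]],
], aperture=0.65)

```text
time: 26.0
ee_pos: [608.3, 161.8, 181.4]
eef_rot: [0.631, 0.731, 0.238, -0.103]
contact_force: [-0.5, -0.1, 0.8]
grip_width: 0.651
finger_force: 0.0
```

```bash
python3 -c "
from h import *
delta('LN',68,-.45)"
```

```text
LN 68 d in current axes [ -41.8 -119.7    1.9] rotvec [-0.    -0.001 -0.001] d after rot [ -41.8 -119.7    1.9] | q [-0.    0.4  -0.15  1.91 -0.66  0.71  0.5 ] F [-0.5 -0.1  0.8] M [-0.46  0.18 -0.03] g 0.651 t 26.0
```

>>> jog_arm([
  [[-14, -39.9, 0.6, 0, 0, 0], [-13.9, -39.9, 0.6, 0, 0, 0], [-13.9, -39.9, 0.6, 0, 0, 0], [0, 0, 20, 0, 0, 0], [0, 0, 20, 0, 0, 0], [0, 0, 7, 0, 0, 0], [0, 0, 0, 0, 0, 0], [0, 0, 0, 0, 0, 0]],
])

```text
time: 26.8
ee_pos: [507.1, 137.8, 94.9]
eef_rot: [0.633, 0.73, 0.237, -0.103]
contact_force: [0.1, 0.2, -0.5]
grip_width: 0.651
finger_force: 0.0
```

>>> jog_arm([
  [[0, 0, 0, 0, 0, 0], [0, 0, 0, 0, 0, 0], [0, 0, 0, 0, 0, 0], [0, 0, -1, 0, 0, 0], [0, 0, 0, 0, 0, 0]],
], aperture=0.28)

```text
time: 27.3
ee_pos: [506.7, 137.3, 95.6]
eef_rot: [0.633, 0.73, 0.237, -0.103]
contact_force: [0.3, -0.2, -0.8]
grip_width: 0.308
finger_force: 59.9
```

```bash
python3 -c "
from h import *
delta('LN',21,-.45);ft()"
```

```text
LN 21 d in current axes [-0.2 -0.1  1.5] rotvec [ 0.     0.    -0.003] d after rot [-0.2 -0.1  1.5] | q [ 0.13  0.42 -0.27  2.19 -0.87  0.49  0.81] F [ 0.3 -0.2 -0.8] M [-0.55  0.06 -0.04] g 0.308 t 27.3
Ftool [-0.6  0.1  0.6] Mtool [ 0.13 -0.54 -0.02] grip 59.9
```

>>> jog_arm([
  [[0, 0, 0.3, 0, 0, 0.15], [0, 0, 0.3, 0, 0, 0.15], [0, 0, 0.3, 0, 0, 0.15], [0, 0, 0.3, 0, 0, 0.15], [0, 0, 0.3, 0, 0, 0.15], [0, 0, 0, 0, 0, 0]],
])

```text
time: 27.9
ee_pos: [507.0, 138.1, 94.2]
eef_rot: [0.856, 0.447, 0.183, -0.183]
contact_force: [-1.0, -0.8, 0.3]
grip_width: 0.312
finger_force: 60.4
```

>>> jog_arm([
  [[0, 0, 0.2, 0, 0, 0.1], [0, 0, 0.2, 0, 0, 0.1], [0, 0, 0, 0, 0, 0.1], [0, 0, 0, 0, 0, 0]],
])

```text
time: 28.3
ee_pos: [507.0, 138.2, 93.9]
eef_rot: [0.913, 0.317, 0.154, -0.208]
contact_force: [-0.8, -1.8, 1.4]
grip_width: 0.307
finger_force: 59.9
```

```bash
python3 -c "
from h import *
delta('LN',19,.6);ft()"
```

```text
LN 19 d in current axes [-0.1  0.1  1.5] rotvec [0.001 0.    0.001] d after rot [-0.1  0.1  1.5] | q [-0.07  0.41 -0.04  2.2  -1.02  0.55 -0.11] F [-0.8 -1.8  1.4] M [-0.78 -0.08  0.42] g 0.307 t 28.3
Ftool [-1.   0.4 -2.2] Mtool [-0.45 -0.56 -0.52] grip 59.9
```

>>> jog_arm([
  [[0, 0, 0, 0, 0, 0], [0, 0, 0, 0, 0, 0], [0, 0, -20, 0, 0, 0], [0, 0, -25, 0, 0, 0], [0, 0, -20, 0, 0, 0], [0, 0, 0, 0, 0, 0]],
], aperture=0.65)

```text
time: 28.9
ee_pos: [498.4, 106.0, 152.0]
eef_rot: [0.913, 0.315, 0.156, -0.207]
contact_force: [-0.6, 0.9, 0.9]
grip_width: 0.649
finger_force: 0.0
```

```bash
python3 -c "
from h import *
delta('CK',90,1.53)
S=viewer.camera('side');T=viewer.camera('top')
c=np.hstack([cv2.resize(S[225:300,255:365],(550,375),interpolation=2),cv2.resize(T[180:290,270:320],(250,550),interpolation=2)[:375]]);cv2.imwrite('pics/s4.png',c)"
```

```text
CK 90 d in current axes [142.3 -44.8  -2.2] rotvec [ 0.001 -0.004  0.928] d after rot [  49.4 -140.7   -2.5] | q [-0.07  0.29  0.04  2.19 -0.88  0.68 -0.23] F [-0.6  0.9  0.9] M [-0.5   0.08 -0.02] g 0.649 t 28.9
```

View pics/s4.png

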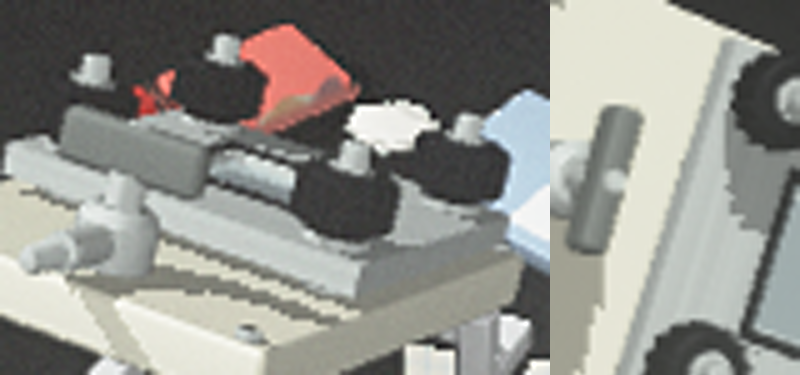

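All four studs stand out by about the same amount (29–35 px). Lower near reached Mz −0.52 N m at its stop. The cock bar is still across the slope at top (281,216), so on to the cock.

>>> jog_arm([
  [[47.4, -14.9, -0.7, 0, 0, 0], [47.4, -14.9, -0.7, 0, 0, 0], [47.5, -15, -0.8, 0, 0, 0], [0, 0, 0, 0, 0, 0.13], [0, 0, 0, 0, 0, 0.13], [0, 0, 0, 0, 0, 0.13], [0, 0, 0, 0, 0, 0.13], [0, 0, 0, 0, 0, 0.13], [0, 0, 0, 0, 0, 0.14], [0, 0, 0, 0, 0, 0.138], [0, 0, 0, 0, 0, 0], [0, 0, 0, 0, 0, 0]],
], aperture=0.4)

```text
time: 30.2
ee_pos: [575.0, 211.6, 222.1]
eef_rot: [0.958, -0.125, 0.044, -0.255]
contact_force: [-0.5, 0.3, 0.9]
grip_width: 0.401
finger_force: 0.0
```

```bash
python3 -c "
from h import *
delta('CK',28,1.53);ft()"
```

```text
CK 28 d in current axes [ 2.3 -0.3 58.4] rotvec [0.001 0.002 0.003] d after rot [ 2.1 -0.3 58.4] | q [-0.4   0.3   0.22  1.97 -0.79  0.77 -1.49] F [-0.5  0.3  0.9] M [-0.54  0.13  0.03] g 0.401 t 30.2
Ftool [-0.5 -0.6 -0.8] Mtool [-0.55 -0.01 -0.04] grip 0.0
```

>>> jog_arm([
  [[2.2, -0.3, 15, 0, 0, 0], [0, 0, 18, 0, 0, 0], [0, 0, 15, 0, 0, 0], [0, 0, 10, 0, 0, 0], [0, 0, 0, 0, 0, 0], [0, 0, 0, 0, 0, 0]],
])

```text
time: 30.8
ee_pos: [586.4, 238.3, 172.8]
eef_rot: [0.958, -0.127, 0.044, -0.255]
contact_force: [1.2, 0.8, 0.3]
grip_width: 0.396
finger_force: 0.0
```

```bash
python3 -c "
from h import *
delta('CK',28,1.53);ft()"
```

```text
CK 28 d in current axes [-0.7 -0.1  1.3] rotvec [ 0.     0.001 -0.001] d after rot [-0.7 -0.1  1.3] | q [-0.4   0.39  0.17  1.97 -0.87  0.68 -1.42] F [1.2 0.8 0.3] M [-0.49  0.11 -0.04] g 0.396 t 30.8
Ftool [ 0.9 -1.1  0.3] Mtool [-0.5   0.04  0.02] grip 0.0
```

>>> jog_arm([
  [[0, 0, 0, 0, 0, 0], [0, 0, 0, 0, 0, 0], [0, 0, 0, 0, 0, 0], [0, 0, 0, 0, 0, 0]],
], aperture=0.04)

```text
time: 31.2
ee_pos: [586.9, 237.8, 174.0]
eef_rot: [0.957, -0.127, 0.045, -0.255]
contact_force: [-1.8, -3.6, 4.7]
grip_width: 0.093
finger_force: 61.1
```

```bash
python3 -c "
from h import *
delta('CK',28,1.53);ft()"
```

```text
CK 28 d in current axes [-1.4  0.2  2.5] rotvec [-0.    -0.001 -0.001] d after rot [-1.4  0.2  2.5] | q [-0.4   0.39  0.17  1.97 -0.87  0.68 -1.42] F [-1.8 -3.6  4.7] M [-0.59  0.37  0.16] g 0.093 t 31.2
Ftool [-0.7  1.  -6.1] Mtool [-0.66 -0.26 -0.05] grip 61.1
```

>>> jog_arm([
  [[0, 0, 0, 0, 0, -0.15], [0, 0, 0, 0, 0, -0.15], [0, 0, 0, 0, 0, -0.15], [0, 0, 0, 0, 0, -0.15], [0, 0, 0, 0, 0, -0.15], [0, 0, 0, 0, 0, -0.15], [0, 0, 0, 0, 0, -0.15], [0, 0, 0, 0, 0, -0.15], [0, 0, 0, 0, 0, -0.15], [0, 0, 0, 0, 0, -0.12], [0, 0, 0, 0, 0, 0]],
])

```text
time: 32.3
ee_pos: [586.1, 239.1, 174.5]
eef_rot: [0.794, 0.549, 0.204, -0.16]
contact_force: [-4.8, -1.8, 9.2]
grip_width: 0.092
finger_force: 61.6
```

```bash
python3 -c "
from h import *
delta('CK',28,0);ft()"
```

```text
CK 28 d in current axes [-1.4 -0.1  2.4] rotvec [-0.001 -0.002 -0.057] d after rot [-1.4 -0.2  2.4] | q [-0.16  0.39 -0.13  1.96 -0.7   0.62 -0.09] F [-4.8 -1.8  9.2] M [0.05 0.77 0.51] g 0.092 t 32.3
Ftool [ 1.7 -4.1 -9.5] Mtool [ 0.89 -0.24 -0.06] grip 61.6
```

>>> jog_arm([
  [[0, 0, 0, 0, 0, -0.05], [0, 0, 0, 0, 0, 0]],
])

```text
time: 32.5
ee_pos: [586.1, 239.1, 174.6]
eef_rot: [0.781, 0.568, 0.208, -0.155]
contact_force: [-5.1, -2.3, 9.3]
grip_width: 0.095
finger_force: 61.6
```

```bash
python3 -c "
from h import *
delta('CK',28,0);ft()"
```

```text
CK 28 d in current axes [-1.4 -0.2  2.4] rotvec [-0.001 -0.002 -0.009] d after rot [-1.4 -0.2  2.4] | q [-0.15  0.39 -0.14  1.96 -0.7   0.62 -0.05] F [-5.1 -2.3  9.3] M [0.07 0.84 0.51] g 0.095 t 32.5
Ftool [ 1.4 -4.2 -9.9] Mtool [ 0.97 -0.19 -0.03] grip 61.6
```

>>> jog_arm([
  [[0, 0, 0, 0, 0, 0], [0, 0, 0, 0, 0, 0], [0, 0, -20, 0, 0, 0], [0, 0, -30, 0, 0, 0], [0, 0, -40, 0, 0, 0], [0, 0, -45, 0, 0, 0], [-45, 0, -20, 0, 0, 0], [-45, 0, 0, 0, 0, 0], [-45, 0, 0, 0, 0, 0], [-45, 0, 0, 0, 0, 0], [0, 0, 0, 0, 0, 0], [0, 0, 0, 0, 0, 0]],
], aperture=0.45)

```text
time: 33.7
ee_pos: [514.5, 15.4, 216.9]
eef_rot: [0.783, 0.566, 0.207, -0.155]
contact_force: [1.0, 0.6, 0.4]
grip_width: 0.451
finger_force: 0.0
```

```bash
python3 -c "
from h import *
ft();S=viewer.camera('side');T=viewer.camera('top')
c=np.hstack([cv2.resize(S[225:300,250:365],(460,300),interpolation=2),cv2.resize(T[170:285,235:320],(340,460),interpolation=2)[:300]]);cv2.imwrite('pics/s5.png',c)"
```

```text
Ftool [0.9 0.8 0.1] Mtool [-0.04 -0.5   0.01] grip 0.0
```

View pics/s5.png

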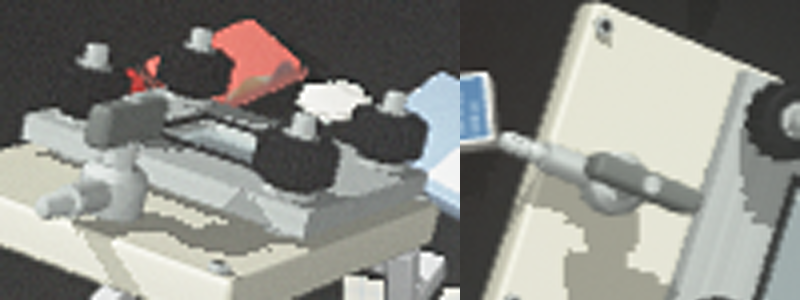

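The cock bar now lies in line with the nipple and the slope: its ends are at (595,165) and (695,205) in the top crop. All four studs stand out evenly, and the gripper is clear of the cell.

```bash
python3 -c "
from station import env, viewer, workorder
print(workorder.job_done())"
```

```text
the job is handed in; nothing more can be done
None
```

The job is handed in at about 34 s of the 72 s allowed: all four knobs were tightened crisscross in two rounds, then the cock was opened in line with the slope; I got no verdict back, and the stop torque was clear on the two near knobs but weaker on the two far ones.

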